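# Re-set the bleed-air door and damper of a dust extractor's air box

## Task

Set the dust extractor's air box for the next machine: lift the stay of its little side-hinged door clear of the pin, swing the door out and drop the stay's last hole, the one nearest the black knob, over the pin so that the stay lies fully down again; and slide the damper grip on the roof until it is level with the pointer beside its track. Leave the jar, sanding block, glue bottle and hammer where they are.

Things in the scene. Friction and masses are not known exactly. Their poses are not given: they have to be found in the camera images.
- airbox: Green sheet-steel box on the bench, fixed, 200 (x) x 360 (y) x 140 mm high; origin at the centre of its underside, z up. Its roof, 140 mm above the bench, carries all controls; its door is on the -x face. At the start the stay lies parallel to the box's x axis, running over the roof towards +x.
- door_hinge (a point): A point on the vertical hinge axis of the door, at roof height, at (-107, +140, 140) mm in the box's frame. The green door is 195 mm wide, 12 mm thick, and reaches from the hinge towards the box's -y when shut.
- door (a joint): Opening angle of the door, rad: 0 shut, growing as its free edge swings away from the box (clockwise from above), up to 1.15. It starts at 0.2. About 0.25 N m of friction: it stays where it is left.
- lift (a joint): Height in m by which the stay is raised: 0 = lying fully down, up to 0.05. The stay stays level: its end sleeve slides on an upright 10 mm post on the door, 130 mm from the hinge axis, whose capped head is 84 mm above the roof. It sinks by its own weight (about 0.26 kg) when let go, and rests on the pin's tip if no hole is over the pin. With a hole over the pin it must rise at least 20 mm to come clear.
- stay (a joint): Swing angle of the stay about the door's post, rad, turning freely: 0 = square to the door, towards the box; positive anticlockwise from above. In the box's frame the stay points from the post along the angle (stay - door) from +x.
- stay_pivot (a point): Axis of the stay's swivel on the door's post, at the level of the stay's underside (12 mm above the roof when down); 130 mm from the hinge axis.
- stay_knob (a point): Centre of the top of the stay's upright round black knob, 24 mm in diameter and 45 mm high, standing on the flat steel stay near its free end, 205 mm from the pivot: when the stay is down the knob spans 17 to 62 mm above the roof. This is the place to hold. The stay is 34 mm wide, 5 mm thick, and ends 22 mm past the knob's axis.
- stay_hole4 (a point): Centre, at the underside, of the stay's last hole, nearest the knob, 165 mm from the pivot and 40 mm before the knob. The stay has four holes 15 mm wide in a row, 90, 115, 140 and 165 mm from the pivot; at the start the first or the third is over the pin.
- pin_tip (a point): Tip of the upright steel pin, 10 mm in diameter with a round tip, fixed to the roof on a 22 mm boss 11.5 mm high; the tip is 32 mm above the roof, 15 mm above the top of a stay that lies down. A like boss without a pin stands elsewhere under the stay.
- damper_top (a point): Centre of the top of the damper's black grip, a block 20 mm along the track, 28 mm across it and 40 mm high, from 14 to 54 mm above the roof. The track is an aluminium bar 170 x 40 x 14 mm on the roof at the box's -y side, parallel to the box's x.
- damper (a joint): Position of the damper's grip along its track in m, 0 to 0.12, growing towards the box's +x (away from the door face); friction about 1.5 N, it stays where it is left. At 0 the grip is centred at x = -60 mm in the box's frame.
- pointer: Dark steel pointer fixed to the roof beside the track, on its outer (-y) side, 24 mm wide and 14 mm high, pointed towards the track; origin at roof level, 9 mm behind its point, axes parallel to the box's. The grip is to be level with it: same x in the box's frame.
- jar: Glass screw jar with a steel lid, 52 mm in diameter, 70 mm high, loose on the roof on the +y side of the stay; origin at the centre of its foot.
- sandblock: Cork sanding block 80 x 45 x 35 mm high, loose on the roof on the +y side of the stay; origin at the centre of its underside, x along its length.
- glue: White glue bottle, 64 mm in diameter, 200 mm high, standing on the bench behind the box (+x side); origin at the centre of its foot.
- hammer: Hammer 260 mm long lying on the bench on the box's +y side; origin at the middle of its length on the bench, handle towards its -x.

How it is judged (in metres and radians):
On the way, in this order (a step that is already met when the one before it is completed fails the run):
1. the stay is lifted clear of the pin (value of joint lift above 0.018 m), for 0.1 s.
2. the stay lies fully down with its last hole over the pin (horizontal distance between stay_hole4 and pin_tip below 0.006 m and value of joint lift below 0.004 m), for 0.2 s.
At the end, for the whole second after the job is handed in: The stay is down (raised less than 4 mm) with its last hole over the pin (centres within 6 mm), the damper grip's centre is within 6 mm of the pointer along the track, and door and grip are at rest (all of step 2 and x of damper_top in the frame of pointer between -0.006 and 0.006 m and velocity of joint door between -0.05 and 0.05 rad/s and velocity of joint damper between -0.01 and 0.01 m/s); the robot touches nothing.
It fails at once if the jar is shoved more than 20 mm or tipped over (distance of jar from where it was at the start of the episode above 0.02 m or angle between jar's own z axis and vertical above 0.4 rad).
It fails at once if the sanding block is shoved more than 20 mm or tipped over (distance of sandblock from where it was at the start of the episode above 0.02 m or angle between sandblock's own z axis and vertical above 0.4 rad).
It fails at once if the glue bottle is shoved more than 20 mm or tipped over (distance of glue from where it was at the start of the episode above 0.02 m or angle between glue's own z axis and vertical above 0.4 rad).
It fails at once if the hammer is shoved more than 20 mm or tipped over (distance of hammer from where it was at the start of the episode above 0.02 m or angle between hammer's own z axis and vertical above 0.4 rad).
It also fails if it takes over 54 s, if anything falls off the work surface, if the arm or the gripper's body presses on something with over 40 N, if the wrist force passes 120 N, or if a joint passes its speed limit or range.

## Robot

A 6-joint arm with a two-finger parallel gripper is mounted at the origin on the work surface. World frame = base frame: x ahead of the robot, y to its left, z up, the work surface at z = 0. Lengths are in mm, angles in degrees, forces in N, time in s.
With the tool pointing down it reaches from about 325 to 850 mm from the base axis. Payload 15.5 kg.
Tool frame: the origin (TCP) lies where the fingers leave the gripper's body, on its centre line; the fingertips stand 78 mm ahead of it and the grasp point (between the pads) lies 60 mm ahead of it; z points along the fingers, y is the line along which they close (so a half turn about z gives the same grasp; the last joint's range is limited). The gripper opens to 91 mm and grips with 3 to 60 N. Pads are 32 mm wide; open, the fingers measure 118 mm over their backs; the gripper's body (76 mm by 178 mm) begins 60 mm behind the grasp point.
Start: joints at [-77.607, 28.281, 77.091, -0, 74.628, -5.472], TCP at [191.734, -594.866, 292.215] pointing down, gripper open.
Joint ranges: [-166.48, 166.48], [-47.26, 123.95], [12.59, 153.08], [-70.14, 250.14], [6.76, 159.57], [-176.63, 176.63]. Speed limits (degrees/s): [108.29, 108.29, 147.25, 172.46, 172.46, 172.46].

## Interface

Orientations are given as a 3x3 rotation matrix whose columns are the frame's x, y, z axes.
In Python, from bench import r gives the robot as it stands.
- The arm moves only by the shell command python3 -m jog 'ROWS'. ROWS is JSON, one flat list of numbers, 5 for each row, row after row: the gripper command: -1 is shut, 1 is fully open, values between are in proportion, then the shift along the world's x, y, z in m, then the turn about the world's z in rad. In form: [jaw, x, y, z, roll, jaw, x, y, z, roll, ...]. A call has 1 to 5 rows; each row shifts and turns the commanded pose from where the row before left it; what a row does not reach is not made up. A row lasts 1/10 s, in which the tool goes at most 50 mm and 8.59 degrees, less where a joint would pass 70% of its speed; a pose out of reach is approached as far as the arm can. A call with a gripper value outside its range is refused whole. The fingers move at their own pace and stop on an object; the grip force is fixed at half the most. Time passes only in rows, so rows that do not move let the fingers close. It gives the time, the measured TCP pose, the force, the opening and the grip force at its end, in the units of the state.
- r.get_obs(): the state, without advancing time (a new reading comes with each control period).
- r.get_image(name): name is "scene" or "top" or "wrist"; returns the picture (384x512x3 uint8, red, green, blue); there is no depth.
- r.get_calibration(name): a dict with "intrinsics" (3x3 intrinsics, pixels), "T" (4x4, takes a point from camera to world coordinates); the wrist camera has in their place "tool_from_camera" (4x4, takes a point from camera to tool coordinates, whose origin is the TCP and whose axes are the flange's). Camera axes: x right, y down, z forward; pixel columns grow to the right and rows downward; lengths in mm; the calibration is good to about 2 mm. A picture is of the moment at which its call begins: read the wrist's pose just before it. get_calibration takes no time and is no camera call.
- r.hand_in(): hands the job in; it is judged then, once.
Trained networks look in the newest picture that a camera, given by its name, has taken for a name from the list of things; names that differ only in an ending like _2 or _b are one class to them, and where a whole thing is asked for, a point or a joint stands for the part that bears it (a point fixed in the world has none). Each returns a list of dicts, best first, with "conf" (0 to 1); they miss things now and then, are a little off and sometimes report something else, mostly with a low value. They report only what shows in the picture. A call takes as long as a camera call.
- r.regions_of(label, camera): "region" (384x512 bool, what is visible of it) and "location" ([row, column] in pixels, amid what is visible of it).
The state is a dict: "time_s": time; "qpos": joint angles; "joint_vel": joint speeds; "joint_efforts": joint torques, N m; "tcp_pos": TCP position; "eef_rot": TCP orientation; "force": force on the tool from outside, world axes, zero at the start; "moment": the same for the moment, N m; "finger_gap": finger opening in mm; "gripper_force": force on a finger pad.
Only numpy, scipy, OpenCV 4.12 (cv2) and the standard library are available. Lean on these libraries where they do the work, as an engineer would, in place of code of your own. Each camera call takes 0.05 s, during which the arm holds its last target. There are 200 camera calls.

## Working session

There is one attempt and no reset: what is moved stays moved. The work goes in short steps, Python scripts to look and compute and a shell command to move; the robot and the scene stay as the last step left them, time stands still between calls to the robot, and variables do not carry over. Pictures are saved under pics/ and viewed, at most 10 in all, crops included, and the job is handed in when it is done.

```bash
ls; mkdir -p pics; python3 - <<'E'
from bench import r
import cv2,numpy as np
a=r.get_image("scene");b=r.get_image("top")
cv2.imwrite("pics/top1.png",cv2.resize(b[:,:,::-1],(800,600),interpolation=cv2.INTER_CUBIC))
cv2.imwrite("pics/scene1.png",cv2.resize(a[:,:,::-1],(800,600),interpolation=cv2.INTER_CUBIC))
for c in("top","scene"):
  k=r.get_calibration(c);print(np.round(k["intrinsics"],1).tolist(),np.round(k["T"],3).tolist())
for n in["airbox","stay_knob","damper_top","pointer","pin_tip","jar","sandblock","glue","hammer","door"]:
  for c in("top","scene"):
    for d in r.regions_of(n,c)[:2]:
      print(n,c,round(d["conf"],2),np.round(d["location"]),d["region"].sum())
print(r.get_obs())
E
```

```text
pics
[[496.1, 0.0, 260.9], [0.0, 496.1, 198.0], [0.0, 0.0, 1.0]] [[-0.003, -0.997, 0.074, 509.18], [-1.0, 0.003, -0.0, 141.092], [0.0, -0.074, -0.997, 1570.737], [0.0, 0.0, 0.0, 1.0]]
[[488.1, 0.0, 269.8], [0.0, 488.1, 188.9], [0.0, 0.0, 1.0]] [[0.698, 0.593, -0.402, 1094.721], [0.716, -0.566, 0.407, -367.103], [0.014, -0.572, -0.82, 1109.695], [0.0, 0.0, 0.0, 1.0]]
airbox top 0.73 [208. 359.] 8807
airbox scene 0.8 [267. 168.] 16969
stay_knob top 0.74 [210. 352.] 956
stay_knob scene 0.98 [237. 179.] 1338
damper_top scene 0.8 [270. 128.] 202
pointer scene 0.46 [307. 140.] 181
pin_tip top 0.32 [232. 357.] 1305
jar top 0.73 [230. 332.] 278
jar top 0.62 [211. 357.] 906
jar scene 0.89 [194. 186.] 642
sandblock top 0.63 [200. 311.] 526
sandblock scene 0.57 [213. 227.] 854
glue top 0.68 [150. 337.] 549
glue scene 0.81 [294. 252.] 1299
glue scene 0.67 [211. 230.] 853
hammer top 0.76 [205. 266.] 774
hammer scene 0.67 [305. 139.] 174
door top 0.93 [231. 356.] 1247
door scene 0.79 [230. 162.] 2280
{'time_s': 1.1, 'qpos': array([-7.76066404e+01,  2.82825882e+01,  7.70918873e+01, -1.24021249e-03,
        7.46273837e+01, -5.47175706e+00]), 'joint_vel': array([ 0.01222574,  0.02231334,  0.03565649,  0.02913289, -0.00303578,
        0.05088296]), 'joint_efforts': array([-6.31029136e-03, -8.78723574e+01, -3.82260489e+01,  7.02296128e-02,
        4.39687993e-02,  6.79278696e-05]), 'tcp_pos': array([ 191.73325989, -594.86435488,  292.19739332]), 'eef_rot': array([[ 9.51779594e-01,  3.06782664e-01, -2.73492868e-05],
       [ 3.06782665e-01, -9.51779594e-01,  2.72134932e-05],
       [-1.76818652e-05, -3.42915346e-05, -9.99999999e-01]]), 'force': array([0.19506941, 0.37667625, 0.13232832]), 'moment': array([-0.01893272, -0.0202034 ,  0.01018336]), 'gripper_force': 0.0, 'finger_gap': 91.05605719895145}
```

```bash
python3 - <<'E'
import cv2
t=cv2.imread("pics/top1.png");s=cv2.imread("pics/scene1.png")
# crop from 800x600 (scale 1.5625)
c=t[200:440,370:690];cv2.imwrite("pics/topc.png",cv2.resize(c,(800,600),interpolation=cv2.INTER_CUBIC))
c=s[260:540,120:493];cv2.imwrite("pics/scenec.png",cv2.resize(c,(800,600),interpolation=cv2.INTER_CUBIC))
E
```

```text
(no output)
```

View pics/topc.png

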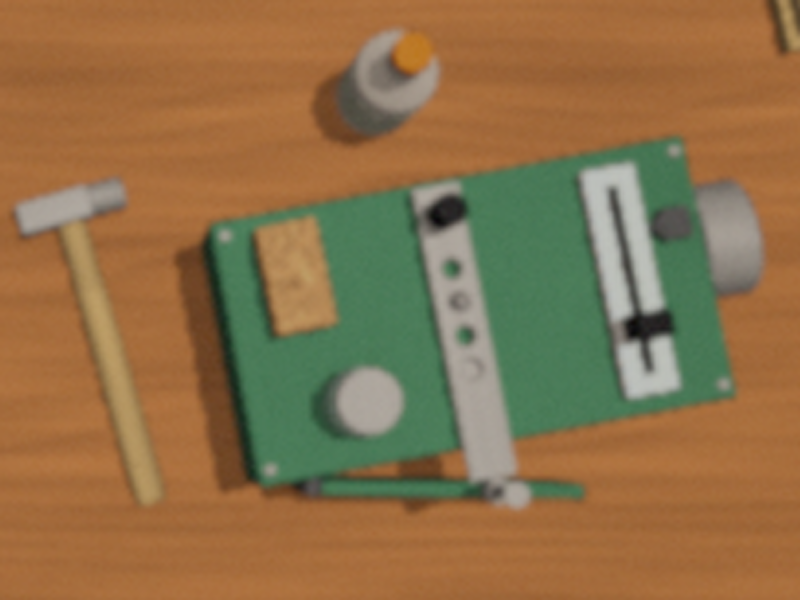

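View pics/scenec.png

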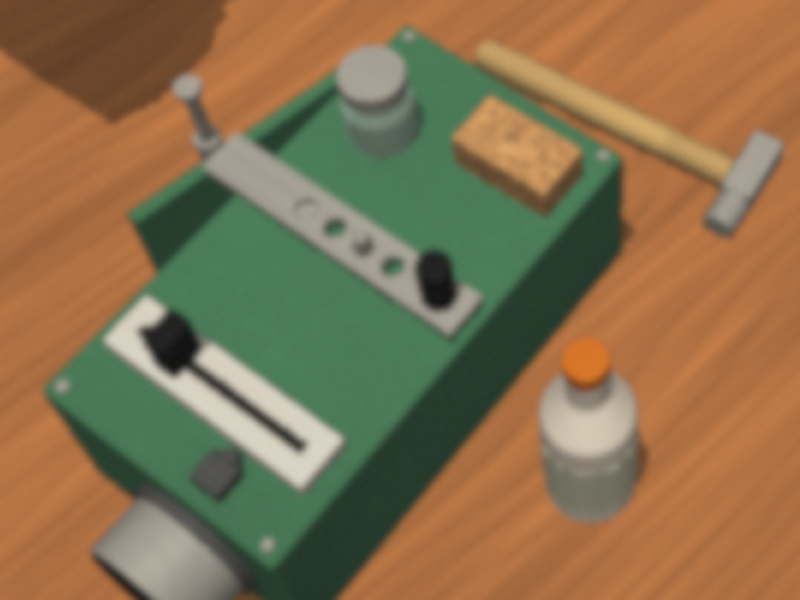

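The top view shows the box turned by about 10°. The pin shows in the third hole at crop (459,301), and the bare boss is in the first at (475,370). The knob is at (448,210), the grip at (650,325), the pointer at (672,222) and the roof screws are in the corners. The scene view agrees. Now I'll fit the box pose.

```bash
cat > h.py <<'E'
from bench import r
import numpy as np
def ray(c,uv,z):   # full-res pixel -> world at height z
    k=r.get_calibration(c); return hit(k["intrinsics"],k["T"],uv,z)
def hit(K,T,uv,z):
    d=T[:3,:3]@np.linalg.inv(K)@[uv[0],uv[1],1]; o=T[:3,3]
    return (o+d*(z-o[2])/d[2])[:2]
def wristray(o,uv,z):
    k=r.get_calibration("wrist"); W=np.eye(4); W[:3,:3]=o["eef_rot"]; W[:3,3]=o["tcp_pos"]
    return hit(k["intrinsics"],W@k["tool_from_camera"],uv,z)
E
python3 - <<'E'
from h import *
def tp(x,y): return ((370+(x+.5)/2.5)/1.5625-.5,(200+(y+.5)/2.5)/1.5625-.5)
def sc(x,y): return ((120+(x+.5)*373/800)/1.5625-.5,(260+(y+.5)*280/600)/1.5625-.5)
S=[(225,236),(675,150),(724,384),(270,470)]   # +x+y, +x-y, -x-y, -x+y
S2=[(602,155),(267,545),(62,385),(408,36)]
for f,c,s in((tp,"top",S),(sc,"scene",S2)):
    P=np.array([ray(c,f(*p),142) for p in s]); ctr=P.mean(0)
    ex=(P[0]+P[1]-P[2]-P[3]);ey=P[0]+P[3]-P[1]-P[2]
    a=np.arctan2(ex[1],ex[0]); b=np.arctan2(-ey[0],ey[1])
    print(c,ctr,np.degrees([a,b]),np.linalg.norm(ex)/2,np.linalg.norm(ey)/2)
    yaw=(a*np.linalg.norm(ex)+b*np.linalg.norm(ey))/(np.linalg.norm(ex)+np.linalg.norm(ey))
    R=np.array([[np.cos(yaw),-np.sin(yaw)],[np.sin(yaw),np.cos(yaw)]])
    L=dict(knobtop=((446,208),202),hole3=((459,301),157),grip=((655,322),194),pointer=((672,222),154)) if c=="top" else dict(knobtop=((434,258),202),hole3=((363,245),157),hole4=((392,265),157),grip=((172,328),194),pointer=((222,464),154))
    for n,(p,z) in L.items():
        w=ray(c,f(*p),z); print(n,w.round(1),"box",(R.T@(w-ctr)).round(1))
E
```

```text
top [ 589.11670712 -138.63571737] [10.34196821 10.5603175 ] 175.9917045956083 340.65117852697693
knobtop [ 657.9 -108.5] box [73.2 17.1]
hole3 [ 594.5 -125. ] box [ 7.7 12.4]
grip [ 576.8 -257.2] box [ -33.7 -114.3]
pointer [ 652.2 -283.1] box [  35.8 -153.5]
scene [ 590.88167297 -139.28099215] [10.34250437 10.50057702] 176.0151316783332 339.48198261121297
knobtop [ 656.9 -110.2] box [70.2 16.7]
hole3 [ 595.4 -124.9] box [ 7.  13.3]
hole4 [ 620.2 -120.6] box [32.2 13.1]
grip [ 579.4 -255. ] box [ -32.3 -111.7]
pointer [ 653.7 -281. ] box [  36.1 -150.8]
```

Both views agree to within about 2 mm: box centre (590,-139), yaw 10.5°, pin in the third hole, grip at x≈-33 and pointer at x≈36 in the box frame. I'll approach the knob.

```bash
python3 -m jog '[1,0.02,0.02,0.04,0,1,0.03,0.03,0,-0.05,1,0.033,0.033,0,-0.05,1,0.033,0.033,0,-0.03,1,0.033,0.033,0,0]'; python3 -m jog '[1,0.033,0.033,0,0,1,0.033,0.033,0,0,1,0.033,0.033,0,0,1,0.033,0.033,0,0,1,0.033,0.033,0,0]'; python3 -m jog '[1,0.033,0.033,0,0,1,0.033,0.033,0,0,1,0.033,0.033,0,0,1,0.02,0.03,0,0,1,0,0,0,0]'
```

```text
time_s: 1.6
tcp_pos: [341.7, -444.5, 332.4]
eef_rot: [[0.984, 0.179, 0.0], [0.179, -0.984, -0.0], [0.0, 0.0, -1.0]]
force: [0.4, -0.6, 0.6]
finger_gap: 91.2
gripper_force: 0.0
time_s: 2.1
tcp_pos: [506.9, -279.3, 332.4]
eef_rot: [[0.984, 0.181, 0.0], [0.181, -0.984, -0.0], [0.0, 0.0, -1.0]]
force: [1.3, 0.0, 0.6]
finger_gap: 91.3
gripper_force: 0.0
time_s: 2.6
tcp_pos: [626.8, -148.1, 331.8]
eef_rot: [[0.983, 0.185, 0.0], [0.185, -0.983, 0.001], [0.001, -0.001, -1.0]]
force: [-0.2, -0.8, -0.4]
finger_gap: 91.2
gripper_force: 0.0
```

```bash
python3 - <<'E'
from h import *
import cv2
o=r.get_obs(); a=r.get_image("wrist"); np.savez("w1.npz",tcp=o["tcp_pos"],rot=o["eef_rot"])
cv2.imwrite("pics/w1.png",cv2.resize(a[:,:,::-1],(800,600),interpolation=cv2.INTER_CUBIC))
print(o["tcp_pos"]); k=r.get_calibration("wrist");print(k["intrinsics"].round(1).tolist(),k["tool_from_camera"].round(2).tolist())
E
```

```text
[ 626.79464789 -148.1378553   331.84102286]
[[317.4, 0.0, 256.7], [0.0, 317.4, 192.6], [0.0, 0.0, 1.0]] [[0.0, -0.96, -0.28, 79.21], [1.0, 0.0, -0.0, 0.63], [0.0, -0.28, 0.96, -92.21], [0.0, 0.0, 0.0, 1.0]]
```

View pics/w1.png

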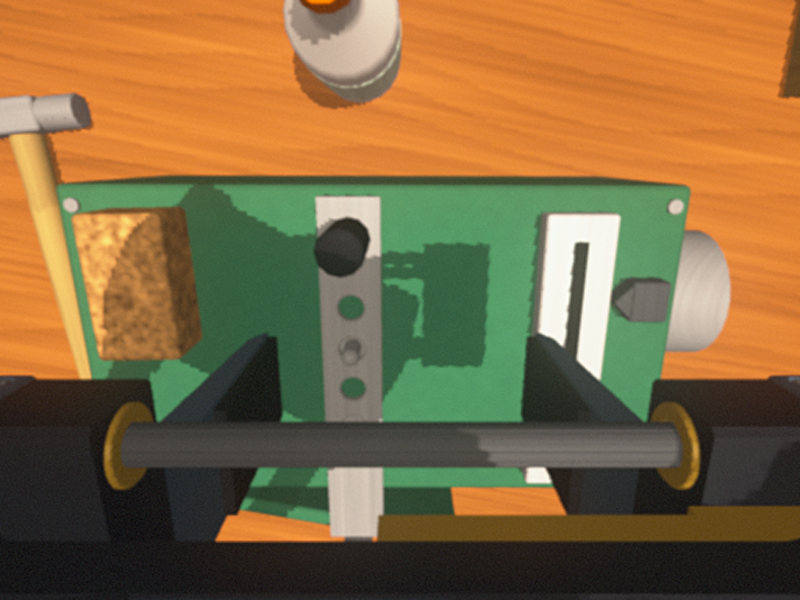

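The wrist view confirms the pin in the third hole at (349,344). The knob top is at (341,254), hole 4 at (350,307), and the pointer tip at (614,300).

```bash
python3 - <<'E'
from h import *
d=np.load("w1.npz");o=dict(tcp_pos=d["tcp"],eef_rot=d["rot"])
f=lambda x,y:((x+.5)/1.5625-.5,(y+.5)/1.5625-.5)
yaw=np.radians(10.5);R=np.array([[np.cos(yaw),-np.sin(yaw)],[np.sin(yaw),np.cos(yaw)]]);c=np.array([590,-139])
for n,p,z in[("knob",(342,254),202),("pin",(348,341),172),("h4",(351,307),157),("h2",(353,388),157),("s+y",(70,205),142),("s-y",(676,207),142),("ptip",(614,300),154)]:
    w=wristray(o,f(*p),z);print(n,w.round(1),(R.T@(w-c)).round(1))
def W(b):return (c+R@b).round(1)
print("start knob",W([72.2,12.6]),"goal",W([47.1,10.7]),"grip",W([-33,-112]),"pointer",W([36,-120]))
E
```

```text
knob [ 658.1 -115.1] [71.3 11.1]
pin [ 605.1 -123. ] [17.7 13. ]
h4 [ 619.6 -120.8] [32.5 12.5]
h2 [ 570.4 -129.8] [-17.6  12.6]
s+y [644.7  44.5] [ 87.2 170.4]
s-y [ 706.6 -289.9] [  87.2 -169.7]
ptip [ 650.5 -266.4] [  36.2 -136.2]
start knob [ 658.7 -113.5] goal [ 634.4 -119.9] grip [ 578.  -255.1] pointer [ 647.3 -250.4]
```

```bash
python3 -m jog '[1,0.032,0.034,0,0,1,0,0,-0.03,0,1,0,0,-0.03,0,1,0,0,-0.03,0,1,0,0,0,0]'; python3 -m jog '[-1,0,0,0,0,-1,0,0,0,0,-1,0,0,0,0,-1,0,0,0,0,-1,0,0,0,0]';python3 -m jog '[-1,0,0,0,0,-1,0,0,0,0,-1,0,0,0,0,-1,0,0,0,0,-1,0,0,0,0]'
```

```text
time_s: 3.15
tcp_pos: [654.5, -118.4, 238.5]
eef_rot: [[0.984, 0.18, -0.007], [0.18, -0.984, 0.002], [-0.006, -0.003, -1.0]]
force: [-0.9, -0.5, 0.0]
finger_gap: 91.2
gripper_force: 0.0
time_s: 3.65
tcp_pos: [656.9, -117.9, 242.9]
eef_rot: [[0.984, 0.181, 0.001], [0.181, -0.984, -0.0], [0.001, 0.0, -1.0]]
force: [0.6, 0.2, -0.5]
finger_gap: 54.0
gripper_force: 0.0
time_s: 4.15
tcp_pos: [656.7, -117.4, 242.2]
eef_rot: [[0.983, 0.181, -0.0], [0.181, -0.983, 0.001], [-0.0, -0.001, -1.0]]
force: [-0.2, 4.9, 0.6]
finger_gap: 23.4
gripper_force: 30.0
```

Gripped. The gripper sits about 3–4 mm off to the -y side, with a side force of 4.9 N. I'll correct that while lifting.

```bash
python3 -m jog '[-1,0,0.003,0.0,0,-1,0,0,0.012,0,-1,0,0,0.012,0,-1,0,0,0.01,0,-1,0,0,0,0]'; python3 -m jog '[-1,0,0,0,0,-1,0,0,0,0]'
```

```text
time_s: 4.65
tcp_pos: [657.4, -115.1, 278.5]
eef_rot: [[0.984, 0.181, 0.003], [0.181, -0.984, -0.001], [0.003, 0.001, -1.0]]
force: [-0.1, -0.2, -2.6]
finger_gap: 24.0
gripper_force: 30.0
time_s: 4.85
tcp_pos: [657.0, -114.9, 276.1]
eef_rot: [[0.984, 0.181, 0.001], [0.181, -0.984, -0.0], [0.001, 0.0, -1.0]]
force: [1.5, 0.2, -2.2]
finger_gap: 23.3
gripper_force: 30.0
```

```bash
python3 -m jog '[-1,-0.006,-0.0014,0,-0.012,-1,-0.006,-0.0014,0,-0.012,-1,-0.006,-0.0014,0,-0.012,-1,-0.006,-0.0013,0,-0.011,-1,0,0,0,0]'; python3 -m jog '[-1,0,0,0,0,-1,0,0,0,0]'; python3 - <<'E'
from h import *
import cv2
o=r.get_obs(); a=r.get_image("wrist"); np.savez("w2.npz",tcp=o["tcp_pos"],rot=o["eef_rot"])
cv2.imwrite("pics/w2.png",cv2.resize(a[:,:,::-1],(800,600),interpolation=cv2.INTER_CUBIC)); print(o["tcp_pos"])
b=r.get_image("scene")
cv2.imwrite("pics/s2.png",cv2.resize(b[150:310,70:283,::-1],(800,600),interpolation=cv2.INTER_CUBIC))
E
```

```text
time_s: 5.35
tcp_pos: [631.5, -120.6, 276.2]
eef_rot: [[0.991, 0.133, -0.001], [0.133, -0.991, 0.0], [-0.001, -0.0, -1.0]]
force: [-1.4, -0.2, -2.4]
finger_gap: 23.5
gripper_force: 30.0
time_s: 5.55
tcp_pos: [632.5, -120.3, 276.1]
eef_rot: [[0.991, 0.135, -0.001], [0.135, -0.991, 0.0], [-0.001, -0.0, -1.0]]
force: [-1.2, -1.1, -1.9]
finger_gap: 23.4
gripper_force: 30.0
[ 632.45038157 -120.34066444  276.05080885]
```

View pics/w2.png

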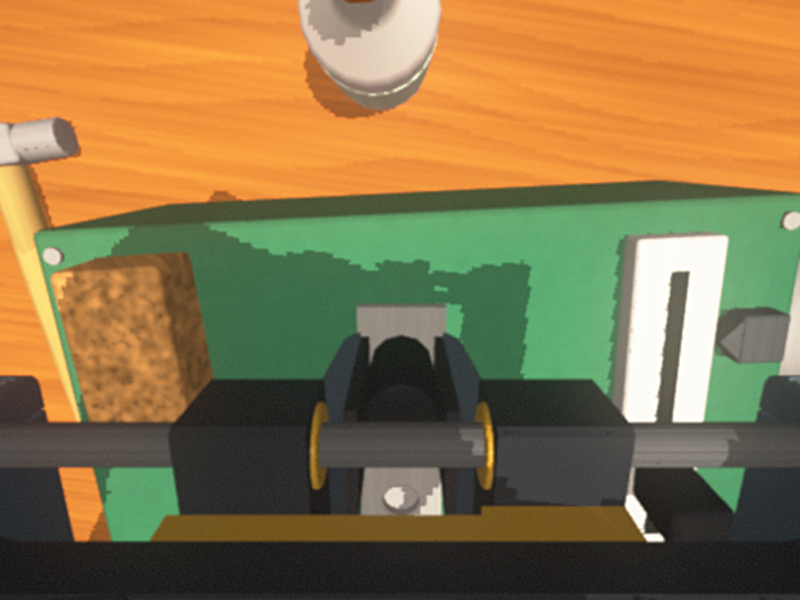

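Through the stay, pixel (401,497) shows hole 4 with light metal under it. I'll use the stay's end edge at (357–445, 305) to check its position.

```bash
python3 - <<'E'
from h import *
d=np.load("w2.npz");o=dict(tcp_pos=d["tcp"],eef_rot=d["rot"])
f=lambda x,y:((x+.5)/1.5625-.5,(y+.5)/1.5625-.5)
yaw=np.radians(10.5);R=np.array([[np.cos(yaw),-np.sin(yaw)],[np.sin(yaw),np.cos(yaw)]]);c=np.array([590,-139])
B=lambda w:(R.T@(w-c)).round(1)
for n,p,z in[("endL",(357,305),191),("endR",(445,305),191),("hole",(401,497),191),("asboss",(401,497),151.5),("aspin",(401,497),172),("s+y",(52,256),142),("s-y",(792,220),142),("ptip",(720,337),154)]:
    w=wristray(o,f(*p),z);print(n,w.round(1),B(w))
print("tcp",B(o["tcp_pos"][:2]))
E
```

```text
endL [ 656.  -100.8] [71.9 25.5]
endR [ 660.5 -133.4] [70.3 -7.3]
hole [ 574.6 -128.5] [-13.2  13.1]
asboss [ 544.2 -132.5] [-43.9  14.7]
aspin [ 560.  -130.4] [-28.   13.9]
s+y [645.2  44.5] [ 87.7 170.3]
s-y [ 707.5 -289. ] [  88.2 -168.9]
ptip [ 651.9 -265.7] [  37.7 -135.9]
tcp [45.1 10.6]
```

View pics/s2.png

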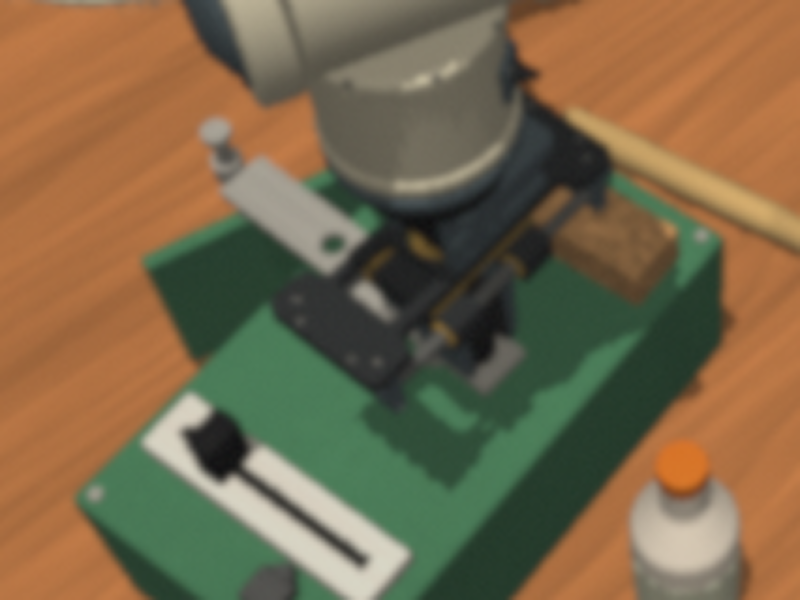

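The stay angle of -0.049 rad matches the plan. Knob x is estimated at 47–49 against a goal of 47.1, so I'll nudge it 1 mm in -x and lower.

```bash
python3 -m jog '[-1,-0.001,0,-0.006,0,-1,0,0,-0.006,0,-1,0,0,-0.004,0,-1,0,0,-0.003,0,-1,0,0,0,0]'; python3 -m jog '[-1,0,0,-0.002,0,-1,0,0,-0.002,0,-1,0,0,0,0]'
```

```text
time_s: 6.15
tcp_pos: [631.7, -120.3, 256.6]
eef_rot: [[0.991, 0.134, -0.001], [0.134, -0.991, 0.0], [-0.001, -0.0, -1.0]]
force: [1.1, 0.3, -1.8]
finger_gap: 23.4
gripper_force: 30.0
time_s: 6.45
tcp_pos: [631.7, -120.3, 253.0]
eef_rot: [[0.991, 0.134, -0.0], [0.134, -0.991, 0.0], [-0.0, -0.0, -1.0]]
force: [0.7, -0.2, -2.4]
finger_gap: 23.2
gripper_force: 30.0
```

The lift is now about 11 mm with only the stay's own weight on the tool, so the hole is over the pin. I'll lower it the rest of the way.

```bash
python3 -m jog '[-1,0,0,-0.004,0,-1,0,0,-0.004,0,-1,0,0,-0.002,0,-1,0,0,0,0,-1,0,0,0,0]'
```

```text
time_s: 6.95
tcp_pos: [631.7, -120.4, 243.3]
eef_rot: [[0.991, 0.134, -0.0], [0.134, -0.991, -0.0], [-0.0, -0.0, -1.0]]
force: [0.7, -0.3, -1.0]
finger_gap: 23.2
gripper_force: 30.0
```

```bash
python3 -m jog '[-1,0,0,-0.001,0,1,0,0,0,0,1,0,0,0,0,1,0,0,0,0,1,0,0,0,0]'; python3 -m jog '[1,0,0,0,0,1,0,0,0,0,1,0,0,0,0,1,0,0,0.04,0,1,0,0,0.04,0]'; python3 - <<'E'
from h import *
import cv2
o=r.get_obs(); a=r.get_image("wrist"); np.savez("w3.npz",tcp=o["tcp_pos"],rot=o["eef_rot"])
cv2.imwrite("pics/w3.png",cv2.resize(a[:,:,::-1],(800,600),interpolation=cv2.INTER_CUBIC))
E
```

```text
time_s: 7.45
tcp_pos: [631.7, -120.3, 242.2]
eef_rot: [[0.991, 0.134, -0.0], [0.134, -0.991, 0.0], [-0.0, -0.0, -1.0]]
force: [-0.5, -0.2, -0.9]
finger_gap: 52.3
gripper_force: 0.0
time_s: 7.95
tcp_pos: [631.2, -120.2, 322.3]
eef_rot: [[0.991, 0.134, -0.003], [0.134, -0.991, 0.001], [-0.002, -0.001, -1.0]]
force: [0.8, -0.6, 0.5]
finger_gap: 90.7
gripper_force: 0.0
```

View pics/w3.png

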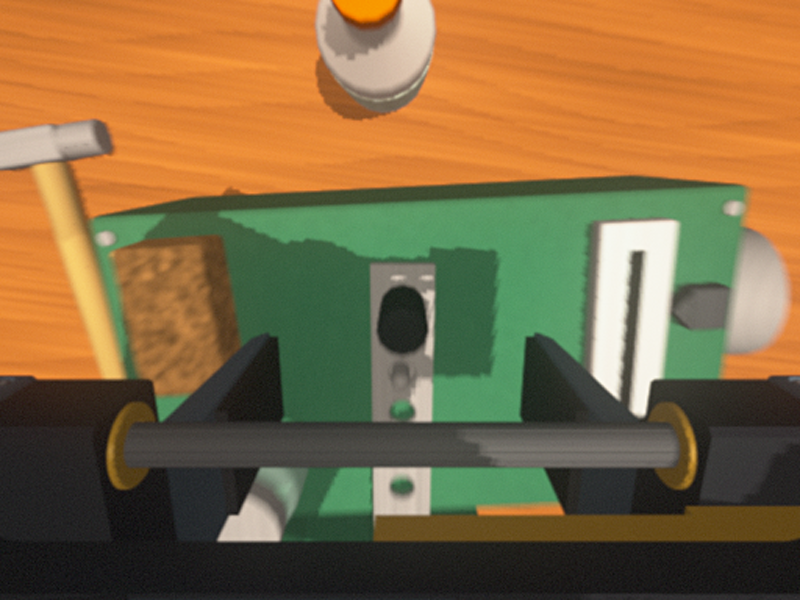

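The pin now shows in hole 4 at (402,378), right beside the knob at (403,320), and the stay lies flat. Next, the damper.

```bash
python3 - <<'E'
from h import *
print(r.get_obs()["qpos"].round(1))
E
python3 -m jog '[1,-0.01,-0.027,0,0.12,1,-0.01,-0.027,0,0.12,1,-0.01,-0.027,0,0.12,1,-0.01,-0.027,0,0.12,1,-0.012,-0.027,0,0.12]'; python3 - <<'E'
from h import *
print(r.get_obs()["qpos"].round(1))
E
```

```text
[-16.1  28.   71.4   0.   80.2  66.2]
time_s: 8.5
tcp_pos: [579.4, -256.4, 322.1]
eef_rot: [[0.739, 0.674, 0.0], [0.674, -0.739, -0.0], [0.0, 0.0, -1.0]]
force: [0.7, -0.5, -0.2]
finger_gap: 91.3
gripper_force: 0.0
[-29.3  27.5  73.5   0.   78.9  18.3]
```

```bash
python3 -m jog '[1,0,0,0,0.14,1,0,0,0,0.14,1,0,0,0,0.14,1,0,0,0,0.14,1,0,0,0,0.14]'; python3 -m jog '[1,0,0,0,0.14,1,0,0,0,0.14,1,0,0,0,0.034,1,0,0,0,0]'; python3 - <<'E'
from h import *
import cv2
o=r.get_obs(); a=r.get_image("wrist"); np.savez("w4.npz",tcp=o["tcp_pos"],rot=o["eef_rot"]);print(o["tcp_pos"])
cv2.imwrite("pics/w4.png",cv2.resize(a[:,:,::-1],(800,600),interpolation=cv2.INTER_CUBIC))
E
```

```text
time_s: 9.0
tcp_pos: [579.7, -255.4, 322.1]
eef_rot: [[0.13, 0.992, 0.0], [0.992, -0.13, -0.0], [-0.0, 0.0, -1.0]]
force: [0.6, -0.5, 0.4]
finger_gap: 91.0
gripper_force: 0.0
time_s: 9.4
tcp_pos: [579.7, -255.4, 322.1]
eef_rot: [[-0.178, 0.984, 0.0], [0.984, 0.178, -0.0], [-0.0, 0.0, -1.0]]
force: [0.7, -0.4, -0.5]
finger_gap: 90.9
gripper_force: 0.0
[ 579.73082848 -255.35881594  322.11292753]
```

View pics/w4.png

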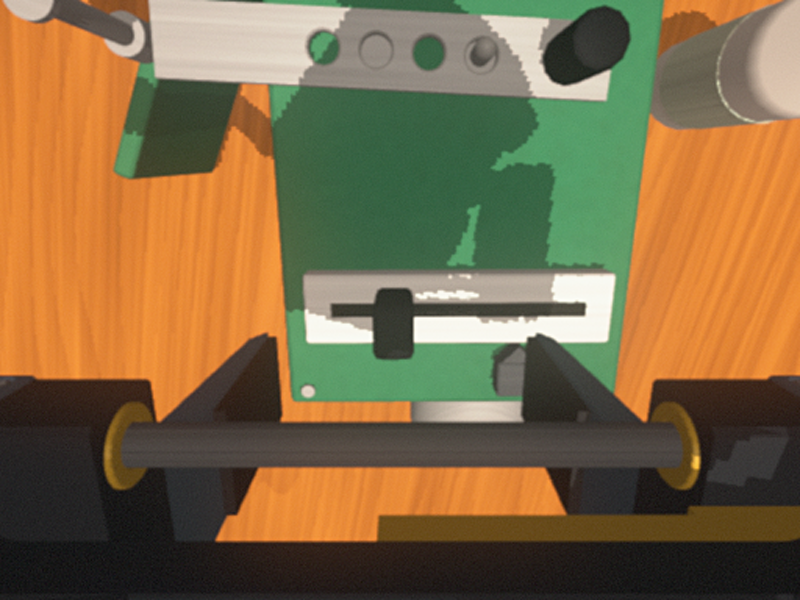

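The pin is clearly in hole 4 at (482,52). The grip is at (394,325) and the pointer tip at (516,347).

```bash
python3 - <<'E'
from h import *
d=np.load("w4.npz");o=dict(tcp_pos=d["tcp"],eef_rot=d["rot"])
f=lambda x,y:((x+.5)/1.5625-.5,(y+.5)/1.5625-.5)
yaw=np.radians(10.5);R=np.array([[np.cos(yaw),-np.sin(yaw)],[np.sin(yaw),np.cos(yaw)]]);c=np.array([590,-139])
B=lambda w:(R.T@(w-c)).round(1)
for n,p,z in[("grip",(394,345),194),("gripL",(374,350),194),("gripR",(413,350),194),("ptip",(516,347),154),("pbaseL",(493,392),154),("screw",(307,391),142),("trL",(305,342),154),("trR",(609,341),154)]:
    w=wristray(o,f(*p),z);print(n,w.round(1),B(w))
print(B(o["tcp_pos"][:2]))
E
```

```text
grip [ 577.5 -262.8] [ -34.8 -119.4]
gripL [ 568.6 -267. ] [ -44.4 -121.9]
gripR [ 586.8 -263.7] [ -25.8 -122. ]
ptip [ 647.2 -267.1] [  32.9 -136.4]
pbaseL [ 640.9 -296.5] [  21.3 -164.1]
screw [ 533.8 -321.3] [ -88.5 -169. ]
trL [ 530.3 -285.3] [ -85.4 -132.9]
trR [ 697.5 -254.3] [  84.7 -133. ]
[ -31.3 -112.5]
```

```bash
python3 -m jog '[1,-0.003,-0.001,-0.03,0,1,0,0,-0.03,0,1,0,0,-0.022,0,-1,0,0,0,0,-1,0,0,0,0]'; python3 -m jog '[-1,0,0,0,0,-1,0,0,0,0,-1,0,0,0,0,-1,0,0,0,0,-1,0,0,0,0]'; python3 -m jog '[-1,0,0,0,0,-1,0,0,0,0,-1,0,0,0,0,-1,0,0,0,0,-1,0,0,0,0]'
```

```text
time_s: 9.95
tcp_pos: [576.9, -256.4, 240.7]
eef_rot: [[-0.176, 0.984, -0.0], [0.984, 0.176, -0.0], [-0.0, -0.0, -1.0]]
force: [0.8, 0.6, 0.9]
finger_gap: 77.9
gripper_force: 0.0
time_s: 10.45
tcp_pos: [576.8, -256.4, 240.5]
eef_rot: [[-0.177, 0.984, 0.0], [0.984, 0.177, -0.0], [-0.0, 0.0, -1.0]]
force: [0.7, -0.2, 0.2]
finger_gap: 37.9
gripper_force: 0.0
time_s: 10.95
tcp_pos: [576.7, -256.3, 240.2]
eef_rot: [[-0.177, 0.984, -0.0], [0.984, 0.177, 0.0], [0.0, -0.0, -1.0]]
force: [-0.3, -0.3, 0.1]
finger_gap: 19.7
gripper_force: 30.0
```

```bash
python3 -m jog '[-1,0.0138,0.0026,0,0,-1,0.0138,0.0026,0,0,-1,0.0138,0.0026,0,0,-1,0.0138,0.0025,0,0,-1,0.0138,0.0025,0,0]'; python3 -m jog '[-1,0,0,0,0,-1,0,0,0,0,-1,0,0,0,0]'; python3 - <<'E'
from h import *
import cv2
o=r.get_obs(); a=r.get_image("wrist"); np.savez("w5.npz",tcp=o["tcp_pos"],rot=o["eef_rot"]);print(o["tcp_pos"])
cv2.imwrite("pics/w5.png",cv2.resize(a[:,:,::-1],(800,600),interpolation=cv2.INTER_CUBIC))
E
```

```text
time_s: 11.45
tcp_pos: [646.1, -243.5, 240.2]
eef_rot: [[-0.177, 0.984, -0.0], [0.984, 0.177, -0.0], [-0.0, -0.0, -1.0]]
force: [-1.6, -0.7, 1.6]
finger_gap: 19.9
gripper_force: 30.0
time_s: 11.75
tcp_pos: [645.2, -243.7, 240.2]
eef_rot: [[-0.177, 0.984, -0.0], [0.984, 0.177, 0.0], [0.0, 0.0, -1.0]]
force: [0.9, 0.4, -0.1]
finger_gap: 19.9
gripper_force: 30.0
[ 645.24613431 -243.66312318  240.2408289 ]
```

```bash
python3 -m jog '[1,0,0,0,0,1,0,0,0,0,1,0,0,0,0,1,0,0,0,0,1,0,0,0,0]'; python3 -m jog '[1,0,0,0,0,1,0,0,0,0,1,0,0,0.04,0,1,0,0,0.04,0,1,0.007,-0.04,0.01,0]';  python3 -m jog '[1,0.003,-0.015,0,0,1,0,0,0,0]'; python3 - <<'E'
from h import *
import cv2
o=r.get_obs(); a=r.get_image("wrist"); np.savez("w6.npz",tcp=o["tcp_pos"],rot=o["eef_rot"]);print(o["tcp_pos"])
cv2.imwrite("pics/w6.png",cv2.resize(a[:,:,::-1],(800,600),interpolation=cv2.INTER_CUBIC))
E
```

```text
time_s: 12.3
tcp_pos: [645.7, -243.6, 240.2]
eef_rot: [[-0.177, 0.984, -0.0], [0.984, 0.177, 0.0], [0.0, -0.0, -1.0]]
force: [0.4, 0.2, 0.2]
finger_gap: 56.9
gripper_force: 0.0
time_s: 12.8
tcp_pos: [654.0, -280.8, 335.8]
eef_rot: [[-0.181, 0.984, 0.006], [0.984, 0.181, -0.002], [-0.003, 0.005, -1.0]]
force: [1.9, -0.3, 0.3]
finger_gap: 90.9
gripper_force: 0.0
time_s: 13.0
tcp_pos: [655.6, -300.6, 329.7]
eef_rot: [[-0.175, 0.985, -0.0], [0.985, 0.175, -0.0], [-0.0, -0.0, -1.0]]
force: [-0.8, 0.8, -1.4]
finger_gap: 91.1
gripper_force: 0.0
[ 655.61940232 -300.64912886  329.66321095]
```

View pics/w6.png

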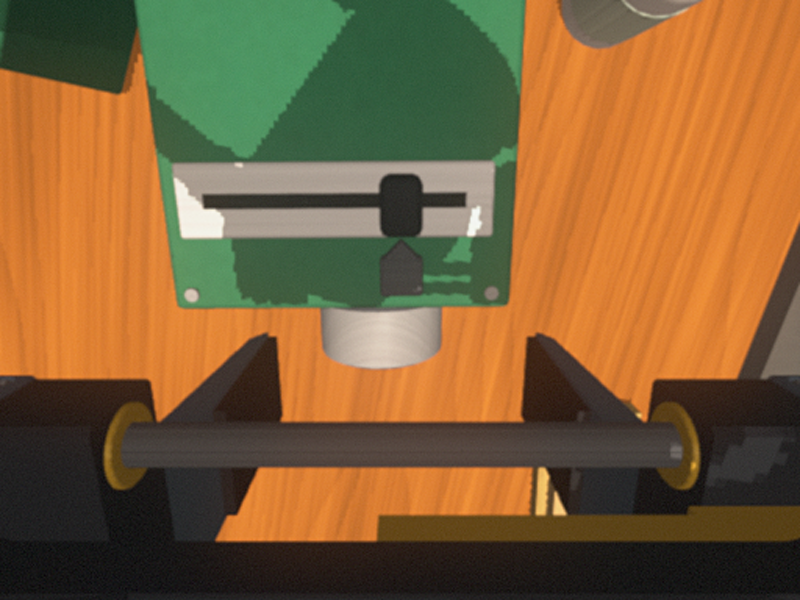

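The grip and pointer are both centred at column 401, on the camera's axis, so they are level and there is no parallax. Stay and pin were confirmed earlier, so I'm handing in.

```bash
python3 -m jog '[1,0,0,0,0,1,0,0,0,0]'; python3 -c "
from bench import r
print(r.hand_in())"
```

```text
time_s: 13.25
tcp_pos: [655.6, -297.6, 329.6]
eef_rot: [[-0.178, 0.984, -0.001], [0.984, 0.178, 0.001], [0.001, -0.001, -1.0]]
force: [-0.8, -0.8, 0.0]
finger_gap: 91.6
gripper_force: 0.0
the job is handed in; nothing more can be done
None
```

I handed the job in at about 13 s: the stay is down with its last hole over the pin and the damper grip is level with the pointer, both checked in the wrist pictures. The hand-in returned no verdict, and I made no separate check that the jar, sanding block, glue bottle and hammer stayed put, though the arm went nowhere near them at their height.

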